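# Nest three hole saws on one leaning arbor

## Task

Make up the stepped cutter for sawing rings out of sheet: hang the three hole saws on the leaning arbor one inside the other, mouths outward - first the widest, then the middle one, then the narrowest. Turn each one until the two drive pins drop through holes in its base, so that it lies fully home - the first flat on the collar, each next one flat on the base of the one before - and let go of each before you fetch the next. Do not force them onto the pins, and leave the tools lying around undisturbed.

Things in the scene. Friction and masses are not known exactly. Their poses are not given: they have to be found in the camera images.
- seat (a point): the point on the arbor's axis at the collar's flat face, where the first base must lie; z points along the arbor to its free end and leans 30 degrees out of the vertical, roughly towards the robot; y is level. The arbor is a steel spindle 12 mm thick; its tapered tip stands 60 mm beyond this face
- pin_ends (a point): the point on the arbor's axis level with the pins' ends, 22.5 mm beyond the seat (axes as there). Two round-ended drive pins, 6 mm thick, stand on the 56 mm collar parallel to the arbor, opposite each other, 14 mm from its axis. The collar's angle differs every time and is not given: see or feel for it. It is stiff to turn (0.25 Nm). A base that misses the pins stops on their ends, 22.5 mm short of home
- wide_mid (a point): the widest and shortest hole saw, a dark steel cup 68 mm across outside, 40 mm long, wall 2.5 mm, teeth round its mouth; stands on its base, mouth up. Point: its centre, half-way up (20 mm above the underside); z points from base to mouth, x and y through the pin holes. Mass about 260 g
- middle_mid (a point): the middle hole saw, a dark steel cup 57 mm across outside, 56 mm long, wall 2.5 mm, teeth round its mouth; stands on its base, mouth up. Point: its centre, half-way up (28 mm above the underside); z points from base to mouth, x and y through the pin holes. Mass about 240 g
- narrow_mid (a point): the narrowest and longest hole saw, a dark steel cup 46 mm across outside, 72 mm long, wall 2.5 mm, teeth round its mouth; stands on its base, mouth up. Point: its centre, half-way up (36 mm above the underside); z points from base to mouth, x and y through the pin holes. Mass about 220 g
- arbor_stand: the grey stand that carries arbor and collar; origin at the middle of its 135 x 110 mm foot, fixed to the bench; the collar face is 105 mm above the bench and the space around and above the arbor is clear
- saw_wide: the same saw, origin under the middle of its base. The base is 6 mm thick, with a 15 mm bore in the middle and four 10 mm drive-pin holes 90 degrees apart, on the x and y axes, 14 mm from the centre
- saw_middle: the same saw, origin under the middle of its base. The base is 6 mm thick, with a 15 mm bore in the middle and four 10 mm drive-pin holes 90 degrees apart, on the x and y axes, 14 mm from the centre
- saw_narrow: the same saw, origin under the middle of its base. The base is 6 mm thick, with a 15 mm bore in the middle and four 10 mm drive-pin holes 90 degrees apart, on the x and y axes, 14 mm from the centre
- tube_a: loose tube offcut 90 mm long, 27 mm thick, lying among the saws; not to be disturbed
- pliers: loose pliers, 171 mm, lying left of the stand; not to be disturbed
- square: loose try square, 154 mm, lying at the left; not to be disturbed

How it is judged:
By the outcome, as a careful person would: the job done as asked, in the order asked, and still so for the second after the job is handed in, with the robot touching nothing.
It also fails if it takes over 72 s, if anything falls off the work surface, if the arm or the gripper's body presses on something with over 40 N, if the wrist force passes 120 N, or if a joint passes its speed limit or range.

## Robot

A 6-joint arm with a two-finger parallel gripper is mounted at the origin on a cart in front of the work surface, level with it; the furniture and walls round the work are solid. World frame = base frame: x ahead of the robot, y to its left, z up, the work surface at z = 0. Lengths are in m, angles in rad, forces in N, time in s.
With the tool pointing down it reaches from about 0.35 to 0.85 m from the base axis. Payload 8.1 kg.
Tool frame: the origin (TCP) lies between the finger pads; the fingertips stand 11 mm ahead of it and the grasp point (between the pads) lies 8 mm behind it (robot.tips_ahead is the distance from the TCP to the fingertips, in m); z points along the fingers, y is the line along which they close (so a half turn about z gives the same grasp; the last joint's range is limited). The gripper opens to 93 mm and grips with 3 to 60 N. Pads are 15 mm wide; open, the fingers measure 128 mm over their backs; the gripper's body (75 mm by 188 mm) begins 65 mm behind the grasp point.
Start: joints at [1.237, 0.13, 1.488, -0, 1.523, -0.085], TCP at [0.148, 0.582, 0.23] pointing down, gripper open.
Joint ranges: [-2.96, 2.96], [-0.89, 2.26], [0.02, 2.5], [-1.34, 4.48], [0, 2.73], [-2.66, 2.66]. Speed limits (rad/s): [2.39, 2.39, 2.79, 3.14, 3.14, 3.14].

## Interface

Orientations are given as a rotation vector (axis times angle).
In Python, from plant import robot gives the robot as it stands. The module is installed in compiled form; this text tells all that it offers.
- The arm moves only by the tool move_arm, never from a script. Its argument "deltas" is one flat list of numbers, 7 for each row, row after row: the shift along the tool's x, y, z in m, then the turn, a rotation vector about the tool's x, y, z in rad, then the opening, from 0 (shut) to 1 (fully open). A call has 1 to 12 rows; each row is the pose to reach, as a shift and turn from the pose commanded when the call began, along the tool's axes at that moment; what a row does not reach only later rows make up. A row lasts 1/8 s, in which the tool goes at most 62.5 mm and 10.7 degrees, less where a joint would pass 70% of its speed; a pose out of reach is approached as far as the arm can. A call with a gripper value outside its range is refused whole. The fingers move at their own pace and stop on an object; "squeeze" is the grip in N (left out, the last holds). Time passes only in rows, so rows that repeat a pose let the fingers close. It gives the time, the measured TCP pose, the force, the opening and the grip force at its end, in the units of the state.
- robot.read_state(): the state, without advancing time (a new reading comes with each control period).
- robot.read_camera(name): name is "scene" or "top" or "wrist"; returns (picture, depth): 480x640x3 uint8, red, green, blue; 480x640 float32, m along the optical axis (not along the pixel's ray), 0 where there is no reading.
- robot.camera_model(name): a dict with "K" (3x3 intrinsics, pixels), "R" (3x3) and "t" (3): a world point X has camera coordinates R X + t; the wrist camera has in their place "tool_from_camera" (4x4, takes a point from camera to tool coordinates, whose origin is the TCP and whose axes are the flange's). Camera axes: x right, y down, z forward; pixel columns grow to the right and rows downward; lengths in m; the calibration is good to about 2 mm. A picture is of the moment at which its call begins: read the wrist's pose just before it. camera_model takes no time and is no camera call.
- robot.close_job(): hands the job in; it is judged then, once.
Trained networks look in the newest picture that a camera, given by its name, has taken for a name from the list of things; names that differ only in an ending like _2 or _b are one class to them, and where a whole thing is asked for, a point or a joint stands for the part that bears it (a point fixed in the world has none). Each returns a list of dicts, best first, with "confidence" (0 to 1); they miss things now and then, are a little off and sometimes report something else, mostly with a low value. They report only what shows in the picture. A call takes as long as a camera call.
- robot.recognise(camera, label): "uv" ([column, row] in pixels, amid what is visible of it).
The state is a dict: "t": time; "q": joint angles; "dq": joint speeds; "joint_torque": joint torques, N m; "tool_pos": TCP position; "orientation": TCP orientation; "force": force on the tool from outside, world axes, zero at the start; "wrist_torque": the same for the moment, N m; "opening": finger opening in m; "gripper_force": force on a finger pad.
Only numpy, scipy, OpenCV 4.12 (cv2) and the standard library are available. Lean on these libraries where they do the work, as an engineer would, in place of code of your own. Each camera call takes 0.05 s, during which the arm holds its last target. There are 200 camera calls.

## Working session

There is one attempt and no reset: what is moved stays moved. The work goes in short steps, Python scripts to look and compute and a tool call to move; the robot and the scene stay as the last step left them, time stands still between calls to the robot, and variables do not carry over. Pictures are saved under pics/ and viewed, at most 10 in all, crops included, and the job is handed in when it is done.

Besides the shell and the picture viewer there is one more tool, called after "Call:" as name(argument=value, ...) on one line, values as JSON. move_arm: Moves the arm, as the interface text tells. Its arguments: {"type":"object","properties":{"deltas":{"type":"array","items":{"type":"number"}},"squeeze":{"type":"number"}},"required":["deltas"]}

```bash
mkdir -p pics; cat > h.py <<'E'
import numpy as np, cv2
from scipy.spatial.transform import Rotation as Ro
from plant import robot
def cam(n):
    s=robot.read_state(); p,d=robot.read_camera(n); m=robot.camera_model(n); K=np.array(m["K"])
    if n=="wrist":
        T=np.eye(4);T[:3,:3]=Ro.from_rotvec(s["orientation"]).as_matrix();T[:3,3]=s["tool_pos"]
        W=T@np.array(m["tool_from_camera"])
    else:
        W=np.eye(4);R=np.array(m["R"]);W[:3,:3]=R.T;W[:3,3]=-R.T@np.array(m["t"])
    return p,d,K,W
def cloud(d,K,W):
    v,u=np.mgrid[:d.shape[0],:d.shape[1]]
    P=np.stack([(u-K[0,2])/K[0,0]*d,(v-K[1,2])/K[1,1]*d,d],-1)@W[:3,:3].T+W[:3,3]
    P[d<=0]=np.nan
    return P
def save(n,p): cv2.imwrite(n,cv2.cvtColor(p,cv2.COLOR_RGB2BGR))
E
python3 - <<'E'
from h import *
np.set_printoptions(precision=4,suppress=True)
print(robot.read_state(),robot.tips_ahead)
for n in("scene","top"):
    p,d,K,W=cam(n);P=cloud(d,K,W);save(f"pics/{n}0.png",p);np.save(f"{n}.npy",P)
    print(n,W,K)
    for l in["seat","pin_ends","wide_mid","middle_mid","narrow_mid","arbor_stand","tube_a","pliers","square"]:
        r=robot.recognise(n,l)
        for x in r[:2]:
            u,v=np.round(x["uv"]).astype(int);print(l,round(x["confidence"],2),u,v,P[v,u])
E
```

```text
{'t': 0.0, 'q': array([ 1.2366,  0.1311,  1.4893,  0.    ,  1.523 , -0.0854]), 'dq': array([-0.0011,  0.0008,  0.0027,  0.0004, -0.001 ,  0.0009]), 'joint_torque': array([  0.0009, -55.9859, -49.1744,   0.077 ,   0.0357,  -0.    ]), 'tool_pos': array([0.1475, 0.581 , 0.2286]), 'orientation': array([-0.3898, -3.1169,  0.0028]), 'force': array([-0.2671,  0.151 ,  0.1818]), 'wrist_torque': array([ 0.034 , -0.0067,  0.0178]), 'gripper_force': 0.0, 'opening': 0.09311992349617268} 0.011
scene [[ 0.823  -0.2452  0.5123  0.1002]
 [-0.5676 -0.3865  0.7269 -0.3795]
 [ 0.0198 -0.8891 -0.4573  0.4967]
 [ 0.      0.      0.      1.    ]] [[489.6679   0.     322.52  ]
 [  0.     489.6679 241.7302]
 [  0.       0.       1.    ]]
seat 0.45 335 225 [0.5642 0.2421 0.1314]
pin_ends 0.52 332 225 [0.725  0.4694 0.0001]
wide_mid 0.84 261 291 [0.4431 0.2981 0.0066]
middle_mid 0.61 366 369 [ 0.4412 -0.0029  0.0478]
narrow_mid 0.74 364 370 [ 0.4386 -0.0021  0.0468]
narrow_mid 0.6 284 243 [0.5398 0.3785 0.0431]
arbor_stand 0.94 350 273 [0.5972 0.2342 0.0271]
pliers 0.57 324 240 [0.6552 0.4026 0.008 ]
square 0.86 221 234 [0.4727 0.5376 0.0144]
top [[-0.0032 -0.9916  0.1291  0.4305]
 [-0.9999  0.005   0.0141  0.2399]
 [-0.0147 -0.1291 -0.9915  1.204 ]
 [ 0.      0.      0.      1.    ]] [[583.9502   0.     310.4719]
 [  0.     583.9502 246.2022]
 [  0.       0.       1.    ]]
seat 0.55 317 246 [0.5691 0.2431 0.1427]
pin_ends 0.23 297 323 [0.4291 0.2851 0.0012]
wide_mid 0.64 295 319 [0.4372 0.2891 0.0044]
wide_mid 0.55 241 258 [0.5629 0.401  0.0042]
middle_mid 0.83 434 305 [0.4647 0.005  0.0018]
middle_mid 0.58 188 307 [ 0.4625  0.5101 -0.0023]
narrow_mid 0.91 242 258 [0.5629 0.3989 0.0039]
arbor_stand 0.68 321 242 [0.582  0.2356 0.1023]
tube_a 0.92 359 309 [0.4566 0.1597 0.023 ]
pliers 0.98 237 199 [0.6857 0.4097 0.0123]
square 0.78 192 307 [0.4623 0.5002 0.0052]
```

View pics/scene0.png

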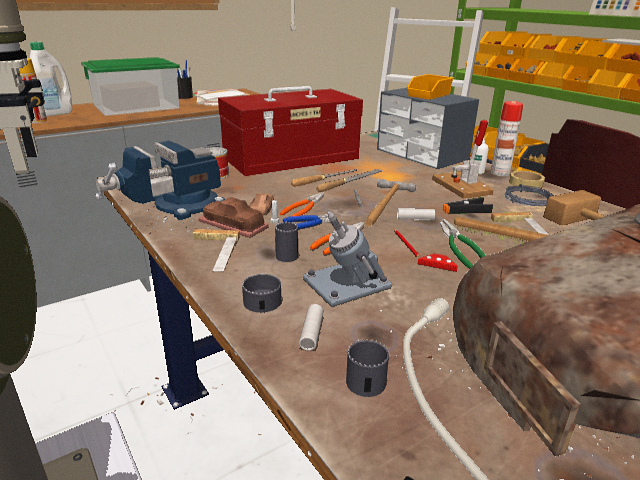

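View pics/top0.png

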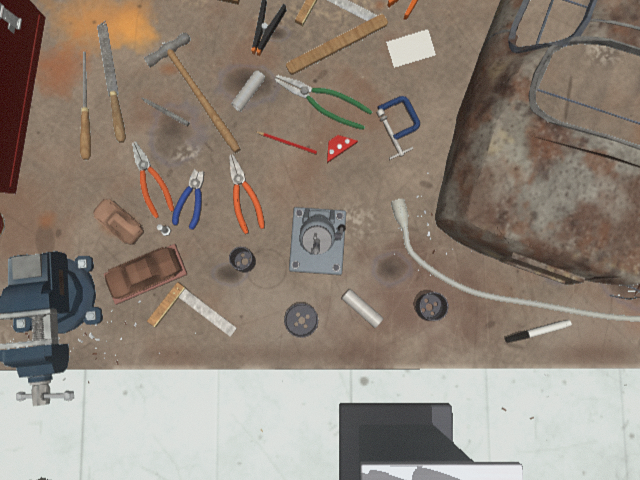

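The scene picture shows wide at (262,292), narrow at (286,241), middle at (367,368) and the arbor at (345,240). In the top picture they are at (300,319), (242,258), (430,305) and (317,242), with the tube at (362,308). Next I measure the rims and the arbor axis from depth.

```bash
cat >> h.py <<'E'
from scipy.optimize import least_squares
def rim(P,c,h,r,z0=0.008):
    m=(abs(P[...,2]-h)<z0)&(np.hypot(P[...,0]-c[0],P[...,1]-c[1])<r+.02)
    q=P[m]
    f=least_squares(lambda a:np.hypot(q[:,0]-a[0],q[:,1]-a[1])-(r-.00125),c[:2],loss='soft_l1',f_scale=.001)
    return f.x,len(q),np.median(abs(f.fun)),np.median(q[:,2])
E
python3 - <<'E'
from h import *
np.set_printoptions(precision=4,suppress=True)
for n in("top","scene"):
    P=np.load(n+".npy")
    for k,c,h,r in(("wide",(.44,.285),.04,.034),("mid",(.465,.008),.056,.0285),("nar",(.563,.398),.072,.023)):
        print(n,k,rim(P,c,h,r))
    m=(P[...,2]>.08)&(np.hypot(P[...,0]-.57,P[...,1]-.24)<.08)
    q=P[m]
    for z in np.arange(.08,.18,.01):
        s=q[(q[:,2]>=z)&(q[:,2]<z+.01)]
        if len(s): print(round(z,2),len(s),s.mean(0),s.min(0)[:2],s.max(0)[:2])
print(robot.camera_model("wrist"))
E
```

```text
top wide (array([0.4344, 0.2761]), 128, np.float64(0.0006070162615214592), np.float64(0.0361803610138286))
top mid (array([0.4609, 0.0161]), 123, np.float64(0.0007189780312478397), np.float64(0.05215495710889484))
top nar (array([0.5559, 0.3942]), 95, np.float64(0.0007003432922140437), np.float64(0.06775080353075214))
0.08 129 [0.6067 0.23   0.0854] [0.5643 0.1984] [0.634  0.2761]
0.09 250 [0.5901 0.2435 0.096 ] [0.5619 0.2104] [0.6306 0.2759]
0.1 379 [0.5974 0.2424 0.1052] [0.5725 0.2144] [0.6268 0.2718]
0.11 216 [0.5999 0.2424 0.1138] [0.5614 0.2185] [0.6192 0.2677]
0.12 28 [0.586  0.2447 0.1244] [0.5709 0.2355] [0.608  0.2506]
0.13 22 [0.5757 0.2456 0.1346] [0.5658 0.2395] [0.5873 0.2505]
0.14 21 [0.5646 0.2448 0.1451] [0.5535 0.2394] [0.5712 0.2504]
0.15 32 [0.5585 0.2458 0.1539] [0.5529 0.2413] [0.5644 0.2504]
scene wide (array([0.4331, 0.2763]), 303, np.float64(0.0009770286869288103), np.float64(0.03600324092949153))
scene mid (array([0.4593, 0.016 ]), 399, np.float64(0.0008617093114547565), np.float64(0.05210777680183759))
scene nar (array([0.5549, 0.3947]), 149, np.float64(0.
[... 186 characters left out ...]
63 [0.5885 0.2312 0.105 ] [0.5615 0.2141] [0.6212 0.2739]
0.11 175 [0.5905 0.2394 0.1143] [0.5588 0.2196] [0.6101 0.2681]
0.12 53 [0.5751 0.2426 0.1251] [0.5622 0.2371] [0.5924 0.2486]
0.13 43 [0.5672 0.2429 0.1343] [0.5563 0.2385] [0.5859 0.2495]
0.14 41 [0.5584 0.2426 0.1452] [0.5516 0.2394] [0.5659 0.2482]
0.15 27 [0.5552 0.2443 0.154 ] [0.5502 0.2403] [0.562  0.2485]
{'K': array([[382.4409,   0.    , 322.304 ],
       [  0.    , 382.4409, 238.8713],
       [  0.    ,   0.    ,   1.    ]]), 'tool_from_camera': array([[ 0.0006, -0.9677, -0.2519,  0.0696],
       [ 1.    ,  0.0006,  0.0001, -0.0001],
       [ 0.    , -0.2519,  0.9677, -0.1557],
       [ 0.    ,  0.    ,  0.    ,  1.    ]])}
```

Call:
move_arm(deltas=[-0.353,-0.225,0.079,0,0,0,1,-0.353,-0.225,0.079,0,0,0,1,-0.353,-0.225,0.079,0,0,0,1,-0.353,-0.225,0.079,0,0,0,1,-0.353,-0.225,0.079,0,0,0,1,-0.353,-0.225,0.079,0,0,0,1,-0.353,-0.225,0.079,0,0,0,1,-0.353,-0.225,0.079,0,0,0,1,-0.353,-0.225,0.079,0,0,0,1], squeeze=30)

```text
t: 2.12
tool_pos: [0.4342, 0.2768, 0.1508]
orientation: [-0.391, -3.117, -0.001]
force: [-0.3, 1.0, -0.3]
opening: 0.0928
gripper_force: 0.0
```

```bash
cat >> h.py <<'E'
def unwarp(p,K,W,O,X,Y,half,N=400):
    """rectify plane through O spanned by X,Y; col grows along X, row along -Y"""
    g=np.linspace(-half,half,N);a,b=np.meshgrid(g,-g)
    Q=O+a[...,None]*X+b[...,None]*Y
    c=(Q-W[:3,3])@W[:3,:3]
    return cv2.remap(p,(c[...,0]/c[...,2]*K[0,0]+K[0,2]).astype('f4'),(c[...,1]/c[...,2]*K[1,1]+K[1,2]).astype('f4'),1)
E
python3 - <<'E'
from h import *
np.set_printoptions(precision=4,suppress=True)
s=robot.read_state();print(s['t'],s['tool_pos'],s['orientation'],s['q'])
p,d,K,W=cam("wrist");P=cloud(d,K,W)
r=rim(P,(.434,.276),.04,.034);print(r)
a=cv2.resize(p,(400,300))
b=unwarp(p,K,W,np.array([*r[0],.006]),np.array([1,0,0]),np.array([0,1,0]),.04,400)
save("pics/w1.png",np.hstack([np.vstack([a,np.zeros((100,400,3),np.uint8)]),b]))
E
```

```text
2.125 [0.4342 0.2768 0.1508] [-0.391  -3.1168 -0.0006] [ 0.4676 -0.0486  1.818   0.0005  1.3723 -0.8537]
(array([0.4328, 0.2772]), 1285, np.float64(0.0007668803648232733), np.float64(0.03723660944000062))
```

View pics/w1.png

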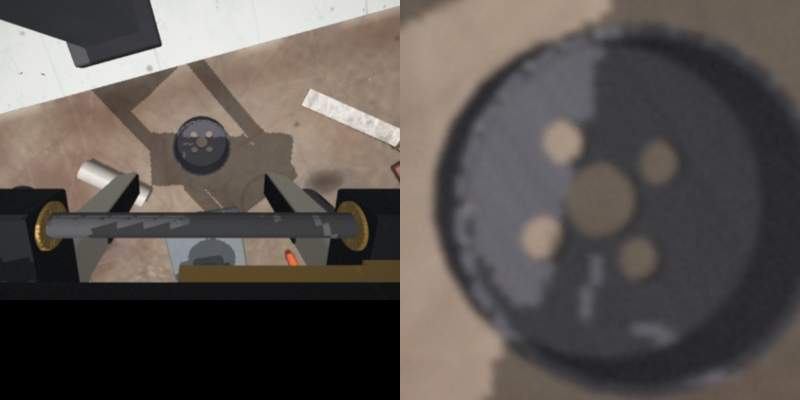

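The rectified view shows the bore at (601,200) and pin holes at (563,142), (659,162), (541,237) and (637,258). That puts the hole axes at 32.5° mod 90, with the saw's centre at (0.4328, 0.2772). Next I look along the arbor.

```bash
cat >> h.py <<'E'
def to(pos,z,yang=None,ydir=None):
    """delta from the current pose to TCP pos, tool z along z, tool y nearest ydir"""
    s=robot.read_state();R0=Ro.from_rotvec(s["orientation"]).as_matrix()
    z=np.array(z,float);z/=np.linalg.norm(z);y=np.array(ydir,float);y-=z*(y@z);y/=np.linalg.norm(y)
    Rt=np.stack([np.cross(y,z),y,z],1)
    print("delta",np.round(R0.T@(np.array(pos)-s["tool_pos"]),4),np.round(Ro.from_matrix(R0.T@Rt).as_rotvec(),4),"q",np.round(s["q"],2))
E
python3 - <<'E'
from h import *
to([.565,.243,.207],[.5,0,-.866],ydir=[0,1,0])
E
```

```text
delta [-0.1354 -0.0011 -0.0561] [-0.0644 -0.521  -0.2427] q [ 0.47 -0.05  1.82  0.    1.37 -0.85]
```

Call:
move_arm(deltas=[0,0,-0.08,0,-0.15,-0.08,1,-0.04,0,-0.1,-0.02,-0.3,-0.15,1,-0.09,0,-0.1,-0.064,-0.45,-0.243,1,-0.135,-0.001,-0.056,-0.064,-0.521,-0.243,1,-0.135,-0.001,-0.056,-0.064,-0.521,-0.243,1,-0.135,-0.001,-0.056,-0.064,-0.521,-0.243,1,-0.135,-0.001,-0.056,-0.064,-0.521,-0.243,1])

```text
t: 3.05
tool_pos: [0.5653, 0.2438, 0.2091]
orientation: [-0.001, 2.616, 0.001]
force: [-0.7, 0.2, -0.2]
opening: 0.0928
gripper_force: 0.0
```

```bash
python3 - <<'E'
from h import *
np.set_printoptions(precision=4,suppress=True)
s=robot.read_state();print(s['t'],s['tool_pos'],s['orientation'],s['q'])
p,d,K,W=cam("wrist");P=cloud(d,K,W);np.save("arb.npy",P)
np.savez("arbv.npz",p=p,d=d,K=K,W=W)
# collar plane: points near guess seat within 28mm, not within pins
g=np.array([.589,.243,.105]);ax=np.array([-.5,0,.866])
q=P.reshape(-1,3);q=q[~np.isnan(q[:,0])];l=(q-g)@ax;rad=np.linalg.norm(q-g-l[:,None]*ax,axis=1)
m=(abs(l)<.008)&(rad<.026)&(rad>.008);print(m.sum(),q[m].mean(0))
c=q[m]
for _ in range(5):
    n=np.linalg.svd(c-c.mean(0))[2][2] if len(c)<5000 else np.linalg.eigh(np.cov((c-c.mean(0)).T))[1][:,0]
    n*=np.sign(n[2]);e=(q-c.mean(0))@n; c=q[(abs(e)<.0015)&(np.linalg.norm(q-g,axis=1)<.03)]
print("normal",n,"tilt",np.degrees(np.arccos(n[2])),"c",c.mean(0),len(c))
# spindle
m=(l>.03)&(rad<.012);sp=q[m];print("spindle",len(sp),sp.mean(0),l[m].max())
a=cv2.resize(p,(400,300))
b=unwarp(p,K,W,g,np.array([0,-1.,0]),np.array([.866,0,.5]),.04,400)
save("pics/a1.png",np.hstack([np.vstack([a,np.zeros((100,400,3),np.uint8)]),b]))
E
```

```text
3.05 [0.5653 0.2438 0.2091] [-0.0011  2.6158  0.0011] [ 0.4548 -0.2362  1.9706 -0.2745  0.9445 -1.0078]
3579 [0.5855 0.2429 0.1068]
normal [-0.4971  0.038   0.8669] tilt 29.90260535269728 c [0.5832 0.2438 0.1054] 4216
spindle 10742 [0.497  0.2433 0.2752] 0.2153918224001057
```

View pics/a1.png

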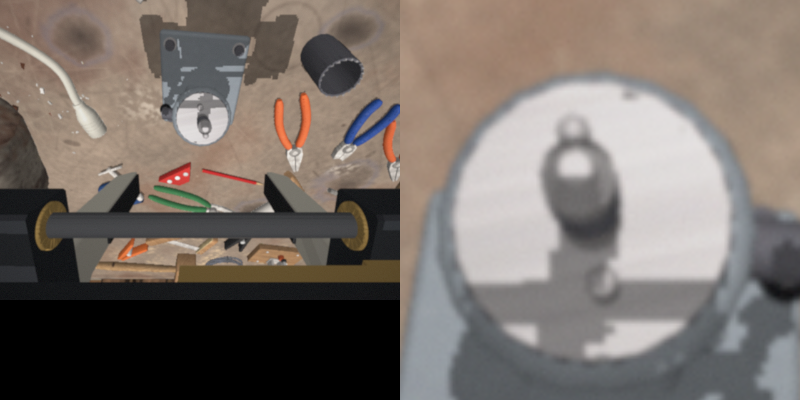

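The rectified view has the collar circle centred near (595,217), pin ends at (574,127) and (604,283), and the spindle tip at (575,160). The pins lie nearly in the lean plane. I refine these in 3D.

```bash
cat > arb.py <<'E'
from h import *
np.set_printoptions(precision=4,suppress=True)
z=np.load("arbv.npz");p,d,K,W=z['p'],z['d'],z['K'],z['W'];P=cloud(d,K,W)
q=P.reshape(-1,3);col=p.reshape(-1,3)
n=np.array([-.4971,.038,.8669]);n/=np.linalg.norm(n)
c0=np.array([.5832,.2438,.1054])
Y=np.array([0,0,1.])-n*n[2];Y/=np.linalg.norm(Y);X=np.cross(Y,n)
r=q-c0;l=r@n;u=r@X;v=r@Y
m=(abs(l)<.002)&(np.hypot(u,v)<.04)
(cu,cv),R=cv2.minEnclosingCircle(np.stack([u,v],1)[m].astype('f4'));print("collar",cu,cv,R,m.sum())
C=c0+cu*X+cv*Y;print("C",C)
u-=cu;v-=cv
# robust: edge by angular bins
a=np.arctan2(v,u);rr=np.hypot(u,v)
e=np.array([[u[k],v[k]] for b in np.linspace(-np.pi,np.pi,73)[:-1] for i in [np.where(m&(rr<.032)&(a>=b)&(a<b+np.pi/36))[0]] if len(i) for k in [i[np.argmax(rr[i])]]])
f=least_squares(lambda s:np.hypot(e[:,0]-s[0],e[:,1]-s[1])-s[2],[0,0,.028],loss='soft_l1',f_scale=.0005);print("edgefit",f.x,len(e))
for lo,hi,r0,r1 in((.017,.026,.009,.021),(.03,.05,0,.012),(.05,.057,0,.012),(.056,.066,0,.012)):
    k=(l>lo)&(l<hi)&(rr>r0)&(rr<r1);
    if r0:
        for s in(1,-1):
            j=k&(v*s>0);print("pin",j.sum(),u[j].mean(),v[j].mean(),l[j].max(),np.degrees(np.arctan2(v[j].mean(),u[j].mean())))
    else: print("spin",lo,k.sum(),u[k].mean(),v[k].mean(),l[k].max(),u[k].min(),u[k].max())
ims=[unwarp(p,K,W,C+h*n,X,Y,.03) for h in(.0225,.06)]
for i in ims: cv2.circle(i,(200,200),93,(255,0,0),1);cv2.circle(i,(200,200),2,(255,0,0),-1)
save("pics/a2.png",np.hstack(ims))
E
python3 arb.py
```

```text
collar -0.0008724374929443002 -0.0001319081347901374 0.028554942458868027 4692
C [0.5832 0.2447 0.1053]
edgefit [-0.0001 -0.0001  0.0279] 72
pin 52 -0.003575761260625981 0.013688514283581605 0.02306695851817436 104.63985783195207
pin 81 0.0035964661919292507 -0.01382745996763968 0.023732276018467453 -75.4206350542198
spin 0.03 112 0.001659524303351888 -0.004596827565041262 0.049660123519426336 -0.005565720213646295 0.006065648675006823
spin 0.05 229 0.0004342840407819186 -0.0012012866062881846 0.05699493732380649 -0.005628762334885883 0.0057440143967169895
spin 0.056 228 0.00014460102611057185 -0.0005304822660069888 0.06143062304249 -0.00475212178248684 0.0047461995337503525
```

View pics/a2.png

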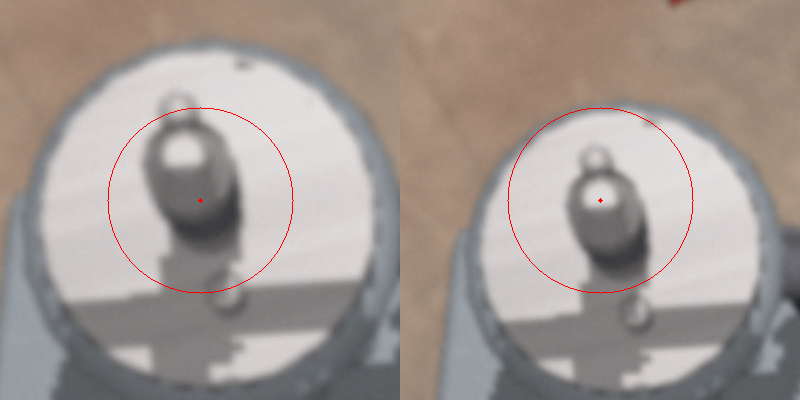

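Everything agrees. The seat is at (0.5832, 0.2447, 0.1053), the axis is (-0.497, 0.038, 0.867), the pins are at 104.6° in-plane, and the spindle tip at (598,200) lies on the axis. I grip wide with tool y at azimuth 111.7°.

```bash
cat >> h.py <<'E'
N=np.array([-.4971,.038,.8669]);N/=np.linalg.norm(N);C=np.array([.5832,.2447,.1053])
Yp=np.array([0,0,1.])-N*N[2];Yp/=np.linalg.norm(Yp);Xp=np.cross(Yp,N)
def arb(l,deg):  # TCP l beyond seat along axis, tool y at deg
    a=np.radians(deg);to(C+l*N,-N,ydir=np.cos(a)*Xp+np.sin(a)*Yp)
def down(x,y,z,az):
    a=np.radians(az);to([x,y,z],[0,0,-1],ydir=[np.cos(a),np.sin(a),0])
def where():
    s=robot.read_state();r=np.array(s["tool_pos"])-C;R=Ro.from_rotvec(s["orientation"]).as_matrix()
    print("l",round(r@N*1e3,2),"off X,Y",np.round([r@Xp*1e3,r@Yp*1e3],2),"tilt",np.round(np.degrees(np.arccos(-R[:,2]@N)),2),"yang",np.round(np.degrees(np.arctan2(R[:,1]@Yp,R[:,1]@Xp)),1),
     "F tool",np.round(R.T@s["force"],1),"T",np.round(R.T@s["wrist_torque"],2),"open",round(s["opening"]*1e3,1),"t",s["t"],"q",np.round(s["q"],2))
E
python3 - <<'E'
from h import *
down(.4328,.2772,.09,111.7)
E
```

```text
delta [0.1744 0.0336 0.0364] [-0.0989  0.5197 -0.3693] q [ 0.45 -0.24  1.97 -0.27  0.94 -1.01]
```

Call:
move_arm(deltas=[0.06,0.01,-0.02,-0.02,0.12,-0.08,1,0.12,0.02,-0.01,-0.05,0.27,-0.18,1,0.174,0.034,0.01,-0.08,0.42,-0.28,1,0.174,0.034,0.036,-0.099,0.52,-0.369,1,0.174,0.034,0.036,-0.099,0.52,-0.369,1,0.174,0.034,0.036,-0.099,0.52,-0.369,1,0.174,0.034,0.036,-0.099,0.52,-0.369,1])

```text
t: 3.98
tool_pos: [0.4332, 0.277, 0.0909]
orientation: [-0.588, 3.084, 0.0]
force: [0.0, 0.1, -0.1]
opening: 0.0934
gripper_force: 0.0
```

```bash
python3 - <<'E'
from h import *
np.set_printoptions(precision=4,suppress=True)
p,d,K,W=cam("wrist");P=cloud(d,K,W)
print(rim(P,(.4328,.2772),.04,.034))
down(.4328,.2772,.026,111.7)
b=unwarp(p,K,W,np.array([.4328,.2772,.006]),np.array([1,0,0]),np.array([0,1,0]),.04,400)
save("pics/w2.png",b)
E
```

```text
(array([0.4327, 0.2766]), 2179, np.float64(0.000790075171090171), np.float64(0.037224076422055996))
delta [0.0003 0.0004 0.0648] [-0.0001  0.0017 -0.0016] q [ 0.47  0.01  1.88 -0.    1.25 -1.48]
```

Call:
move_arm(deltas=[0,0,0.04,0,0,0,1,0,0,0.065,0,0,0,1,0,0,0.065,0,0,0,1,0,0,0.065,0,0,0,0.5,0,0,0.065,0,0,0,0.5,0,0,0.065,0,0,0,0.5,0,0,0.065,0,0,0,0.5,0,0,0.065,0,0,0,0.5,0,0,0.03,0,0,0,0.5,0,0,-0.03,0,0,0,0.5,0,0,-0.09,0,0,0,0.5,0,0,-0.09,0,0,0,0.5], squeeze=35)

```text
t: 5.52
tool_pos: [0.4359, 0.278, 0.1847]
orientation: [-0.588, 3.079, 0.003]
force: [1.0, 0.7, -2.5]
opening: 0.0672
gripper_force: 40.0
```

```bash
python3 - <<'E'
from h import *
p,d,K,W=cam("wrist");save("pics/g1.png",p)
s=robot.read_state();print(s['tool_pos'],s['force'],s['opening'])
arb(.026+.075,183.8)
E
```

```text
[0.43420436 0.27716147 0.18117997] [-0.44077834  0.56853285 -3.04531411] 0.06710445227994197
delta [-0.0813 -0.063  -0.0115] [ 0.1355 -0.5051  0.3782] q [ 0.47 -0.07  1.79 -0.    1.43 -1.48]
```

View pics/g1.png

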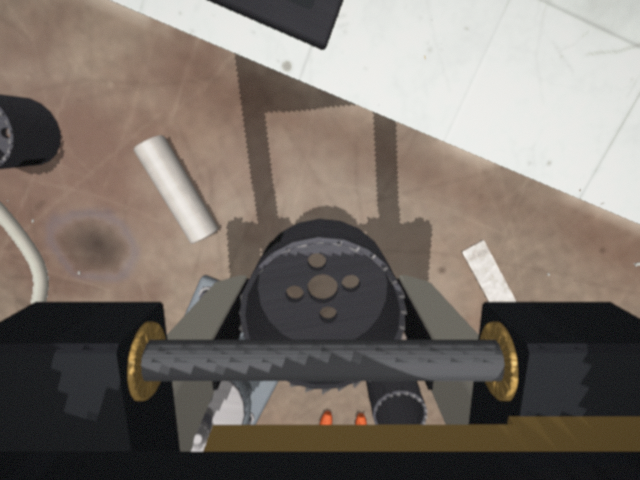

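Wide is held. The bore shows at (323,287) and the pin holes at (318,261), (351,282), (328,313) and (295,293). I convert these to the tool frame.

```bash
cat >> h.py <<'E'
def intool(uv,z):
    m=robot.camera_model("wrist");K=np.array(m["K"]);T=np.array(m["tool_from_camera"])
    r=[]
    for u,v in uv:
        d=T[:3,:3]@[(u-K[0,2])/K[0,0],(v-K[1,2])/K[1,1],1];r.append(T[:3,3]+d*(z-T[2,3])/d[2])
    r=np.array(r)*1e3;print("tool xy mm",np.round(r[:,:2],1).tolist())
    for e in r[1:]:  # angle of hole from tool y, ccw seen from mouth (about -tool z)
        w=e-r[0];print(round(np.degrees(np.arctan2(w[0],w[1]))%90,1),round(np.hypot(w[0],w[1]),1))
E
python3 - <<'E'
from h import *
intool([(323,287),(318,261),(351,282),(328,313),(295,293)],.020)
E
```

```text
tool xy mm [[-0.5, 0.3], [12.9, -2.1], [2.1, 14.0], [-14.4, 2.8], [-3.7, -13.5]]
10.3 13.6
10.8 13.9
10.3 14.1
12.9 14.2
```

```bash
python3 - <<'E'
from h import *
arb(.16,183.8);arb(.103,183.8)
E
```

```text
delta [-0.055  -0.0501 -0.0627] [ 0.1355 -0.5051  0.3782] q [ 0.47 -0.07  1.79 -0.    1.43 -1.48]
delta [-0.0804 -0.0626 -0.0132] [ 0.1355 -0.5051  0.3782] q [ 0.47 -0.07  1.79 -0.    1.43 -1.48]
```

Call:
move_arm(deltas=[-0.015,-0.015,-0.04,0.03,-0.12,0.09,0.5,-0.03,-0.03,-0.063,0.065,-0.25,0.19,0.5,-0.055,-0.05,-0.063,0.1,-0.38,0.28,0.5,-0.055,-0.05,-0.063,0.135,-0.505,0.378,0.5,-0.055,-0.05,-0.063,0.135,-0.505,0.378,0.5,-0.055,-0.05,-0.063,0.135,-0.505,0.378,0.5,-0.08,-0.063,-0.013,0.135,-0.505,0.378,0.5,-0.08,-0.063,-0.013,0.135,-0.505,0.378,0.5,-0.08,-0.063,-0.013,0.135,-0.505,0.378,0.5,-0.08,-0.063,-0.013,0.135,-0.505,0.378,0.5])

```text
t: 6.82
tool_pos: [0.5312, 0.2479, 0.1937]
orientation: [0.012, 2.623, -0.05]
force: [0.2, -0.5, -2.4]
opening: 0.0672
gripper_force: 40.0
```

```bash
python3 - <<'E'
from h import *
where();arb(.026+.045,183.8)
E
```

```text
l 102.59 off X,Y [ 0.77 -1.13] tilt 0.15 yang -176.1 F tool [ 1.  -0.4  2.2] T [-0.03  0.47 -0.  ] open 67.2 t 6.825 q [ 0.53 -0.27  2.03 -0.35  0.98 -0.9 ]
delta [-0.0013  0.0007  0.0316] [-0.0002 -0.0026  0.001 ] q [ 0.53 -0.27  2.03 -0.35  0.98 -0.9 ]
```

Call:
move_arm(deltas=[-0.001,0.001,0,0,-0.003,0,0.5,-0.001,0.001,0.01,0,-0.003,0,0.5,-0.001,0.001,0.02,0,-0.003,0,0.5,-0.001,0.001,0.032,0,-0.003,0,0.5,-0.001,0.001,0.032,0,-0.003,0,0.5])

```text
t: 7.45
tool_pos: [0.5475, 0.2468, 0.1628]
orientation: [0.011, 2.623, -0.053]
force: [3.6, 0.0, -3.4]
opening: 0.0673
gripper_force: 39.2
```

```bash
python3 - <<'E'
from h import *
where();arb(.026+.024,183.6)
E
```

```text
l 67.65 off X,Y [ 0.6  -2.34] tilt 0.16 yang -176.1 F tool [-1.5  0.2  4.7] T [-0.15  0.02  0.04] open 67.3 t 7.45 q [ 0.51 -0.2   2.03 -0.36  0.9  -0.89]
delta [-0.0024  0.0005  0.0176] [-0.0019 -0.002   0.0052] q [ 0.51 -0.2   2.03 -0.36  0.9  -0.89]
```

Call:
move_arm(deltas=[-0.001,0,0,0,0,0,0.5,-0.001,0,0,0,0,0,0.5])

```text
t: 7.7
tool_pos: [0.5476, 0.2468, 0.1639]
orientation: [0.012, 2.623, -0.053]
force: [-0.7, 0.6, -2.5]
opening: 0.0671
gripper_force: 39.3
```

```bash
python3 - <<'E'
from h import *
where();arb(.026+.024,183.6)
E
```

```text
l 68.56 off X,Y [ 0.58 -1.73] tilt 0.2 yang -176.1 F tool [1.8 0.6 1.9] T [-0.05  0.5   0.06] open 67.1 t 7.7 q [ 0.51 -0.2   2.02 -0.36  0.91 -0.89]
delta [-0.0018  0.0005  0.0186] [-0.0021 -0.0029  0.005 ] q [ 0.51 -0.2   2.02 -0.36  0.91 -0.89]
```

Call:
move_arm(deltas=[-0.0015,0.0005,0,0,-0.003,0.005,0.5,-0.0015,0.0005,0.006,0,-0.003,0.005,0.5,-0.0015,0.0005,0.012,0,-0.003,0.005,0.5,-0.0015,0.0005,0.016,0,-0.003,0.005,0.5,-0.0015,0.0005,0.016,0,-0.003,0.005,0.5])

```text
t: 8.32
tool_pos: [0.5568, 0.2467, 0.1505]
orientation: [0.018, 2.62, -0.051]
force: [-0.7, -0.3, -3.5]
opening: 0.0672
gripper_force: 39.3
```

```bash
python3 - <<'E'
from h import *
where();arb(.026+.010,183.6)
E
```

```text
l 52.33 off X,Y [ 0.06 -0.41] tilt 0.12 yang -176.4 F tool [ 2.4 -0.2  2.7] T [-0.02  0.45  0.03] open 67.2 t 8.325 q [ 0.5  -0.16  2.02 -0.36  0.87 -0.88]
delta [-0.0004  0.0001  0.0163] [-0.0021  0.      0.    ] q [ 0.5  -0.16  2.02 -0.36  0.87 -0.88]
```

Aligned. I lower past the pin ends.

Call:
move_arm(deltas=[0,0,0.004,0,0,0,0.5,0,0,0.008,0,0,0,0.5,0,0,0.012,0,0,0,0.5,0,0,0.015,0,0,0,0.5,0,0,0.015,0,0,0,0.5])

```text
t: 8.95
tool_pos: [0.5644, 0.2462, 0.1377]
orientation: [0.018, 2.62, -0.051]
force: [-0.2, 0.1, -2.6]
opening: 0.0675
gripper_force: 39.3
```

```bash
python3 - <<'E'
from h import *
where()
E
```

```text
l 37.54 off X,Y [-0.03 -0.21] tilt 0.11 yang -176.4 F tool [1.5 0.2 2.1] T [-0.06  0.51  0.04] open 67.5 t 8.95 q [ 0.49 -0.13  2.01 -0.37  0.84 -0.88]
```

Call:
move_arm(deltas=[0,0,0.003,0,0,0,0.5,0,0,0.006,0,0,0,0.5,0,0,0.009,0,0,0,0.5,0,0,0.011,0,0,0,0.5,0,0,0.012,0,0,0,0.5,0,0,0.012,0,0,0,0.5])

```text
t: 9.7
tool_pos: [0.5704, 0.2458, 0.1277]
orientation: [0.018, 2.62, -0.051]
force: [-0.0, -0.1, -2.8]
opening: 0.0673
gripper_force: 39.3
```

```bash
python3 - <<'E'
from h import *
where()
E
```

```text
l 25.83 off X,Y [-0.15  0.07] tilt 0.11 yang -176.4 F tool [ 1.4 -0.   2.4] T [-0.01  0.52  0.01] open 67.3 t 9.7 q [ 0.48 -0.1   2.01 -0.37  0.82 -0.88]
```

Almost home with no contact yet. I push on gently by 2 mm.

Call:
move_arm(deltas=[0,0,0.001,0,0,0,0.5,0,0,0.002,0,0,0,0.5,0,0,0.002,0,0,0,0.5])

```text
t: 10.07
tool_pos: [0.5714, 0.2458, 0.1265]
orientation: [0.018, 2.619, -0.051]
force: [-5.5, -1.8, 3.8]
opening: 0.0678
gripper_force: 39.3
```

```bash
python3 - <<'E'
from h import *
where()
E
```

```text
l 24.3 off X,Y [-0.24  0.25] tilt 0.11 yang -176.4 F tool [ 2.9 -2.  -6. ] T [0.19 0.91 0.02] open 67.8 t 10.075 q [ 0.48 -0.1   2.01 -0.37  0.81 -0.88]
```

Call:
move_arm(deltas=[0,0,0,0,0,0,1,0,0,0,0,0,0,1,0,0,0,0,0,0,1,0,0,-0.03,0,0,0,1,0,0,-0.09,0,0,0,1,-0.03,0,-0.09,0,0,0,1,-0.03,0,-0.09,0,0,0,1])

```text
t: 10.95
tool_pos: [0.5545, 0.2498, 0.2224]
orientation: [0.02, 2.615, -0.047]
force: [-1.0, 1.0, 0.6]
opening: 0.0931
gripper_force: 0.0
```

```bash
python3 - <<'E'
from h import *
np.set_printoptions(precision=4,suppress=True)
where()
p,d,K,W=cam("wrist");P=cloud(d,K,W);np.savez("arbv2.npz",p=p,d=d,K=K,W=W)
q=P.reshape(-1,3);q=q[~np.isnan(q[:,0])]-C;l=q@N;r=np.hypot(q@Xp,q@Yp)
m=(r<.029)&(r>.019)&(l>-.01)&(l<.03);print("base face l",np.percentile(l[m],[5,25,50,75,95])*1e3)
A=np.c_[q[m]@Xp,q[m]@Yp,np.ones(m.sum())];m2=abs(l[m]-np.median(l[m]))<.003;print("slopes",np.linalg.lstsq(A[m2],l[m][m2],rcond=None)[0])
m=(r<.037)&(r>.030)&(l>.03)&(l<.05);print("rim l",np.percentile(l[m],[50,95])*1e3)
save("pics/s1.png",p)
down(.4605,.016,.16,90)
E
```

```text
l 115.97 off X,Y [-2.91 33.21] tilt 0.33 yang -176.5 F tool [ 0.6  1.  -1. ] T [-0.03  0.26  0.03] open 93.1 t 10.95 q [ 0.51 -0.24  1.95 -0.33  1.   -0.93]
base face l [4.945  5.6517 6.1104 6.5515 7.1805]
slopes [-0.0005  0.0005  0.0061]
rim l [36.7478 38.1225]
delta [ 0.109  -0.2333  0.0147] [-0.0373  0.5226 -0.0145] q [ 0.51 -0.24  1.95 -0.33  1.   -0.93]
```

View pics/s1.png

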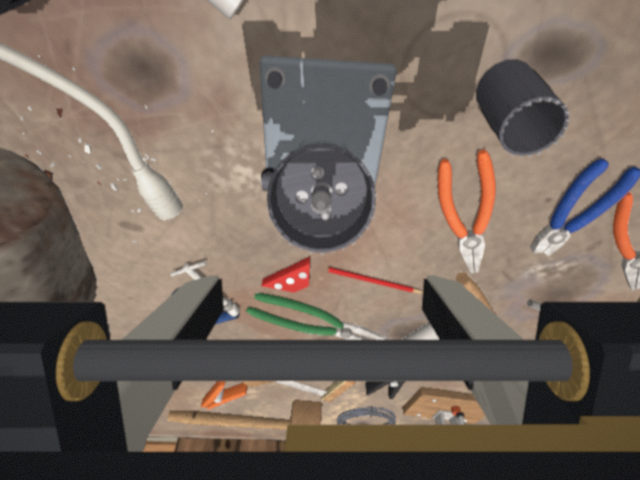

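Wide is seated flat: the base's inner face lies 6.1 mm above the collar with zero slope, and a pin shows in the hole at (318,172). Next I hover over the middle saw.

Call:
move_arm(deltas=[0.02,-0.05,-0.02,-0.01,0.1,0,1,0.05,-0.1,-0.01,-0.02,0.28,0,1,0.08,-0.16,0,-0.03,0.42,-0.01,1,0.109,-0.233,0.015,-0.037,0.523,-0.015,1,0.109,-0.233,0.015,-0.037,0.523,-0.015,1,0.109,-0.233,0.015,-0.037,0.523,-0.015,1,0.109,-0.233,0.015,-0.037,0.523,-0.015,1])

```text
t: 11.88
tool_pos: [0.4598, 0.0169, 0.1586]
orientation: [0.002, -3.139, 0.001]
force: [-0.4, 0.0, 0.4]
opening: 0.0931
gripper_force: 0.0
```

```bash
cat >> h.py <<'E'
def holes(c,h,r,name):
    """rim centre, then the hole angle (mod 90) by blobs in the rectified base face"""
    p,d,K,W=cam("wrist");P=cloud(d,K,W);R=rim(P,c,h,r);print(R)
    b=unwarp(p,K,W,np.array([*R[0],.006]),np.array([1,0,0]),np.array([0,1,0]),.03,400);save(name,b)
    # open holes look onto the bench 6 mm down: warmer (red>blue) than the dark steel
    w=b[...,0].astype(int)-b[...,2];w=(w>12).astype(np.uint8)
    n,_,st,ce=cv2.connectedComponentsWithStats(w)
    mm=(ce-199.5)*.06/399*1e3
    for i in range(1,n):
        a=st[i,4]*(.15**2);rr=np.hypot(*mm[i])
        if 25<a<250 and rr<20: print("blob area",round(a),"x,y",np.round([mm[i][0],-mm[i][1]],1),"r",round(rr,1),"ang",round(np.degrees(np.arctan2(-mm[i][1],mm[i][0]))%90,1))
    s=robot.read_state();print(s['t'],s['tool_pos'],s['q'])
    return R[0]
E
python3 - <<'E'
from h import *
holes((.4605,.016),.056,.0285,"pics/m1.png")
E
```

```text
(array([0.45901963, 0.01649766]), 1132, np.float64(0.0007931947962212874), np.float64(0.05314946092768402))
blob area 59 x,y [-5.6 12.5] r 13.6 ang 24.0
blob area 46 x,y [12.9  5.8] r 14.1 ang 24.1
blob area 154 x,y [ 0.1 -0. ] r 0.1 ang 69.3
blob area 51 x,y [-12.3  -6. ] r 13.7 ang 25.9
blob area 47 x,y [  6.  -12.8] r 14.1 ang 25.3
11.925 [0.46010159 0.01712149 0.15899874] [-7.34387724e-02 -2.09912882e-01  1.94941124e+00 -1.01207483e-03
  1.40396247e+00 -1.64595269e+00]
```

```bash
python3 - <<'E'
from h import *
down(.459,.0165,.05,104)
E
```

```text
delta [ 0.0009 -0.0005  0.109 ] [-0.0006 -0.002  -0.2425] q [-0.07 -0.21  1.95 -0.    1.4  -1.65]
```

Call:
move_arm(deltas=[0.001,-0.0005,0.03,0,-0.002,-0.15,1,0.001,-0.0005,0.06,0,-0.002,-0.242,1,0.001,-0.0005,0.09,0,-0.002,-0.242,1,0.001,-0.0005,0.109,0,-0.002,-0.242,1,0.001,-0.0005,0.109,0,-0.002,-0.242,1,0.001,-0.0005,0.109,0,-0.002,-0.242,0.3,0.001,-0.0005,0.109,0,-0.002,-0.242,0.3,0.001,-0.0005,0.109,0,-0.002,-0.242,0.3,0.001,-0.0005,0.109,0,-0.002,-0.242,0.3,0.001,-0.0005,0.109,0,-0.002,-0.242,0.3], squeeze=35)

```text
t: 13.18
tool_pos: [0.4595, 0.0156, 0.0507]
orientation: [-0.38, 3.117, -0.001]
force: [-1.0, 2.1, 3.7]
opening: 0.0563
gripper_force: 35.0
```

```bash
python3 - <<'E'
from h import *
s=robot.read_state();print(s['opening'],s['gripper_force'],s['tool_pos'])
arb(.23,183.8);arb(.05+.073,183.8)
E
```

```text
0.05631005568485562 35.00147723592818 [0.45945686 0.0156125  0.0507154 ]
delta [-0.0666  0.2284 -0.2541] [ 0.0995 -0.5125  0.2472] q [-0.08 -0.08  2.05 -0.    1.18 -1.89]
delta [-0.1171  0.2117 -0.1613] [ 0.0995 -0.5125  0.2472] q [-0.08 -0.08  2.05 -0.    1.18 -1.89]
```

Call:
move_arm(deltas=[0,0,-0.05,0,0,0,0.3,0,0,-0.11,0,0,0,0.3,-0.01,0.03,-0.16,0,-0.1,0,0.3,-0.03,0.07,-0.2,0.03,-0.22,0.06,0.3,-0.04,0.12,-0.235,0.06,-0.34,0.13,0.3,-0.055,0.175,-0.25,0.09,-0.45,0.2,0.3,-0.066,0.228,-0.254,0.1,-0.512,0.247,0.3,-0.066,0.228,-0.254,0.1,-0.512,0.247,0.3,-0.09,0.22,-0.21,0.1,-0.512,0.247,0.3,-0.117,0.212,-0.161,0.1,-0.512,0.247,0.3,-0.117,0.212,-0.161,0.1,-0.512,0.247,0.3,-0.117,0.212,-0.161,0.1,-0.512,0.247,0.3])

```text
t: 14.68
tool_pos: [0.5218, 0.2487, 0.2114]
orientation: [0.014, 2.622, -0.052]
force: [0.1, 0.8, -1.3]
opening: 0.0562
gripper_force: 35.0
```

```bash
python3 - <<'E'
from h import *
where();arb(.05+.045,183.7)
p,d,K,W=cam("wrist");save("pics/g2.png",p)
b=p[180:400,200:450]
save("pics/g2c.png",cv2.resize(b,None,fx=2.6,fy=2.6))
E
```

```text
l 122.69 off X,Y [ 0.73 -0.41] tilt 0.14 yang -176.2 F tool [0.6 0.9 1.2] T [-0.07  0.4   0.03] open 56.2 t 14.675 q [ 0.54 -0.31  2.02 -0.35  1.02 -0.9 ]
delta [-0.0005  0.0008  0.0277] [-0.0017 -0.0017  0.0016] q [ 0.54 -0.31  2.02 -0.35  1.02 -0.9 ]
```

View pics/g2c.png

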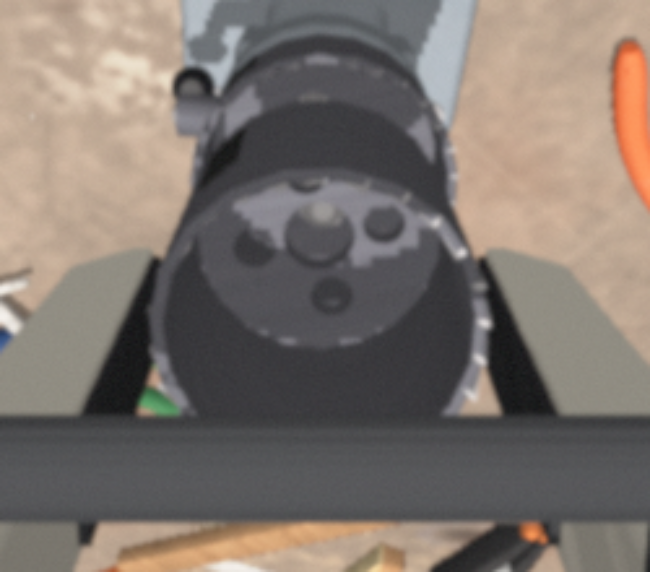

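The bore is at crop pixel (320,233) with the spindle tip visible inside it. The holes are at (384,222), (332,293) and (256,250).

```bash
python3 - <<'E'
from h import *
intool([(323.1,269.6),(347.7,265.4),(327.7,292.7),(298.5,276)],.044)
E
```

```text
tool xy mm [[-0.1, 0.4], [2.3, 13.9], [-13.8, 3.0], [-3.9, -13.2]]
10.2 13.7
10.7 13.9
15.4 14.1
```

Call:
move_arm(deltas=[-0.0005,0.001,0,0,0,0,0.3,-0.0005,0.001,0.008,0,0,0,0.3,-0.001,0.001,0.016,0,0,0,0.3,-0.001,0.001,0.023,0,0,0,0.3,-0.001,0.001,0.023,0,0,0,0.3])

```text
t: 15.35
tool_pos: [0.5336, 0.2493, 0.1903]
orientation: [0.012, 2.623, -0.052]
force: [-0.9, -1.2, -2.0]
opening: 0.056
gripper_force: 35.0
```

```bash
python3 - <<'E'
from h import *
where();arb(.05+.026,183.7)
E
```

```text
l 98.5 off X,Y [-0.83 -0.82] tilt 0.18 yang -176.1 F tool [ 1.8 -1.1  1.3] T [-0.06  0.49 -0.01] open 56.0 t 15.35 q [ 0.53 -0.26  2.02 -0.35  0.97 -0.9 ]
delta [-0.0008 -0.0009  0.0225] [-0.0016 -0.0027  0.0028] q [ 0.53 -0.26  2.02 -0.35  0.97 -0.9 ]
```

Call:
move_arm(deltas=[-0.0008,-0.0008,0,0,-0.002,0.003,0.3,-0.0008,-0.0008,0.007,0,-0.002,0.003,0.3,-0.0008,-0.0008,0.014,0,-0.002,0.003,0.3,-0.0008,-0.0008,0.019,0,-0.002,0.003,0.3,-0.0008,-0.0008,0.019,0,-0.002,0.003,0.3])

```text
t: 15.98
tool_pos: [0.5439, 0.2479, 0.1748]
orientation: [0.016, 2.62, -0.051]
force: [0.7, 0.3, -2.7]
opening: 0.0564
gripper_force: 35.0
```

```bash
python3 - <<'E'
from h import *
where();arb(.05+.018,183.7)
E
```

```text
l 79.88 off X,Y [-0.23  0.46] tilt 0.07 yang -176.3 F tool [0.7 0.4 2.7] T [-0.02  0.51  0.04] open 56.4 t 15.975 q [ 0.51 -0.22  2.02 -0.35  0.93 -0.89]
delta [ 0.0005 -0.0002  0.0119] [-0.0012  0.0001 -0.0004] q [ 0.51 -0.22  2.02 -0.35  0.93 -0.89]
```

Call:
move_arm(deltas=[0.0005,0,0.004,0,0,0,0.3,0.0005,0,0.008,0,0,0,0.3,0.0005,0,0.012,0,0,0,0.3,0.0005,0,0.015,0,0,0,0.3,0.0005,0,0.015,0,0,0,0.3])

```text
t: 16.6
tool_pos: [0.551, 0.2475, 0.1619]
orientation: [0.016, 2.62, -0.05]
force: [-1.0, 0.1, -2.2]
opening: 0.056
gripper_force: 35.0
```

```bash
python3 - <<'E'
from h import *
where();arb(.05+.006,183.7)
E
```

```text
l 65.19 off X,Y [-0.34  0.16] tilt 0.06 yang -176.3 F tool [1.9 0.2 1.4] T [-0.06  0.47 -0.03] open 56.0 t 16.6 q [ 0.5  -0.19  2.02 -0.36  0.9  -0.89]
delta [ 0.0002 -0.0003  0.0092] [-0.0009  0.0005 -0.0004] q [ 0.5  -0.19  2.02 -0.36  0.9  -0.89]
```

Call:
move_arm(deltas=[0,0,0.003,0,0,0,0.3,0,0,0.006,0,0,0,0.3,0,0,0.0085,0,0,0,0.3,0,0,0.0095,0,0,0,0.3,0,0,0.0105,0,0,0,0.3,0,0,0.0105,0,0,0,0.3])

```text
t: 17.35
tool_pos: [0.5558, 0.2473, 0.1543]
orientation: [0.017, 2.62, -0.05]
force: [-17.4, -2.5, 12.2]
opening: 0.0563
gripper_force: 35.0
```

```bash
python3 - <<'E'
from h import *
where()
E
```

```text
l 56.2 off X,Y [-0.53  0.58] tilt 0.06 yang -176.3 F tool [  9.   -3.3 -19.1] T [0.74 1.78 0.06] open 56.3 t 17.35 q [ 0.5  -0.17  2.02 -0.36  0.88 -0.89]
```

Call:
move_arm(deltas=[0,0,-0.001,0,0,0,0.3,0,0,-0.001,0,0,0,1,0,0,-0.001,0,0,0,1,0,0,-0.001,0,0,0,1,0,0,-0.001,0,0,0,1,0,0,-0.03,0,0,0,1,-0.01,0,-0.085,0,0,0,1,-0.03,0,-0.085,0,0,0,1,-0.03,0,-0.085,0,0,0,1])

```text
t: 18.48
tool_pos: [0.541, 0.2508, 0.2437]
orientation: [0.017, 2.617, -0.048]
force: [-0.8, 0.3, -0.3]
opening: 0.0926
gripper_force: 0.0
```

```bash
cat >> h.py <<'E'
def seated(l0,ri,ro,h):
    p,d,K,W=cam("wrist");P=cloud(d,K,W)
    q=P.reshape(-1,3);q=q[~np.isnan(q[:,0])]-C;l=q@N;r=np.hypot(q@Xp,q@Yp)
    m=(r<ri-.004)&(r>.018)&(abs(l-l0)<.02);lm=np.median(l[m]);m&=abs(l-lm)<.0025
    A=np.c_[q[m]@Xp,q[m]@Yp,np.ones(m.sum())];print("face fit slopes,l",np.round(np.linalg.lstsq(A,l[m],rcond=None)[0],4),m.sum(),"median",lm)
    m=(r<ro+.004)&(r>ri-.002)&(abs(l-h)<.01);print("rim l",np.percentile(l[m],[50,95,99])*1e3)
    return p
E
python3 - <<'E'
from h import *
where();save("pics/s2.png",seated(.012,.026,.0285,.062))
down(.555,.3945,.17,90)
E
```

```text
l 141.15 off X,Y [-2.82 32.1 ] tilt 0.21 yang -176.4 F tool [ 0.8  0.3 -0.2] T [-0.05  0.25  0.04] open 92.6 t 18.475 q [ 0.52 -0.28  1.95 -0.33  1.06 -0.93]
face fit slopes,l [-0.0017  0.0001  0.0121] 890 median 0.0120608570701496
rim l [58.78262783 60.1604895  60.99245364]
delta [0.023  0.1467 0.0639] [-0.0373  0.5214 -0.0127] q [ 0.52 -0.28  1.95 -0.33  1.06 -0.93]
```

Middle is home, with its inner face at 12.1 mm and level. Next the narrow saw.

Call:
move_arm(deltas=[0,0.06,0,-0.01,0.15,0,1,0.01,0.12,0.02,-0.02,0.3,0,1,0.023,0.147,0.05,-0.03,0.45,-0.01,1,0.023,0.147,0.064,-0.037,0.521,-0.013,1,0.023,0.147,0.064,-0.037,0.521,-0.013,1,0.023,0.147,0.064,-0.037,0.521,-0.013,1])

```text
t: 19.27
tool_pos: [0.5544, 0.3946, 0.1697]
orientation: [-0.001, 3.141, -0.002]
force: [0.4, -0.1, -0.3]
opening: 0.0928
gripper_force: 0.0
```

```bash
python3 - <<'E'
from h import *
holes((.555,.3945),.072,.023,"pics/n1.png")
E
```

```text
(array([0.55435478, 0.39503015]), 925, np.float64(0.0007182442744405361), np.float64(0.06924569155594762))
blob area 25 x,y [-2.  12.3] r 12.4 ang 9.3
blob area 44 x,y [13.6  4.3] r 14.3 ang 17.5
blob area 158 x,y [ 0.1 -0. ] r 0.1 ang 74.7
blob area 44 x,y [  4.6 -13.3] r 14.0 ang 19.0
19.325 [0.55451443 0.39494046 0.17082797] [ 5.44338883e-01  3.75793488e-01  1.30901701e+00 -1.36565023e-03
  1.45506660e+00 -1.02709494e+00]
```

```bash
python3 - <<'E'
from h import *
down(.5544,.395,.066,97.4)
E
```

```text
delta [3.000e-04 1.000e-04 1.048e-01] [-0.0004  0.0021 -0.1284] q [ 0.54  0.38  1.31 -0.    1.46 -1.03]
```

Call:
move_arm(deltas=[0,0,0.03,0,0.002,-0.128,1,0,0,0.06,0,0.002,-0.128,1,0,0,0.09,0,0.002,-0.128,1,0,0,0.105,0,0.002,-0.128,1,0,0,0.105,0,0.002,-0.128,1,0,0,0.105,0,0.002,-0.128,0.2,0,0,0.105,0,0.002,-0.128,0.2,0,0,0.105,0,0.002,-0.128,0.2,0,0,0.105,0,0.002,-0.128,0.2,0,0,0.105,0,0.002,-0.128,0.2,0,0,0.105,0,0.002,-0.128,0.2], squeeze=35)

```text
t: 20.7
tool_pos: [0.5551, 0.3949, 0.0652]
orientation: [0.202, -3.134, 0.001]
force: [1.2, 0.9, 0.6]
opening: 0.0449
gripper_force: 35.0
```

```bash
python3 - <<'E'
from h import *
s=robot.read_state();print(s['opening'],s['gripper_force'],s['tool_pos'])
arb(.25,183.8);arb(.066+.073,183.8)
E
```

```text
0.044924838069575 35.00000196509063 [0.55509411 0.39493494 0.06515917]
delta [ 0.1138 -0.1273 -0.2567] [ 0.0703 -0.5188  0.1358] q [ 0.54  0.47  1.39  0.    1.28 -1.16]
delta [ 0.0595 -0.1385 -0.1605] [ 0.0703 -0.5188  0.1358] q [ 0.54  0.47  1.39  0.    1.28 -1.16]
```

Call:
move_arm(deltas=[0,0,-0.05,0,0,0,0.2,0,0,-0.11,0,0,0,0.2,0.01,0,-0.17,0,-0.05,0,0.2,0.03,-0.02,-0.22,0.02,-0.2,0.04,0.2,0.06,-0.06,-0.25,0.04,-0.35,0.08,0.2,0.1,-0.1,-0.257,0.06,-0.48,0.12,0.2,0.114,-0.127,-0.257,0.07,-0.519,0.136,0.2,0.114,-0.127,-0.257,0.07,-0.519,0.136,0.2,0.087,-0.133,-0.21,0.07,-0.519,0.136,0.2,0.06,-0.1385,-0.16,0.07,-0.519,0.136,0.2,0.06,-0.1385,-0.16,0.07,-0.519,0.136,0.2,0.06,-0.1385,-0.16,0.07,-0.519,0.136,0.2])

```text
t: 22.2
tool_pos: [0.514, 0.2503, 0.226]
orientation: [0.014, 2.621, -0.05]
force: [0.2, 0.2, -2.1]
opening: 0.0456
gripper_force: 35.0
```

```bash
python3 - <<'E'
from h import *
where();arb(.066+.047,183.8)
p,d,K,W=cam("wrist");save("pics/g3.png",p)
b=p[160:380,200:450]
save("pics/g3c.png",cv2.resize(b,None,fx=2.6,fy=2.6))
E
```

```text
l 139.21 off X,Y [-0.27  0.02] tilt 0.02 yang -176.2 F tool [0.9 0.3 1.9] T [-0.02  0.43  0.03] open 45.6 t 22.2 q [ 0.55 -0.34  2.02 -0.34  1.05 -0.9 ]
delta [ 0.     -0.0003  0.0262] [ 0.0001 -0.0003 -0.0005] q [ 0.55 -0.34  2.02 -0.34  1.05 -0.9 ]
```

View pics/g3c.png

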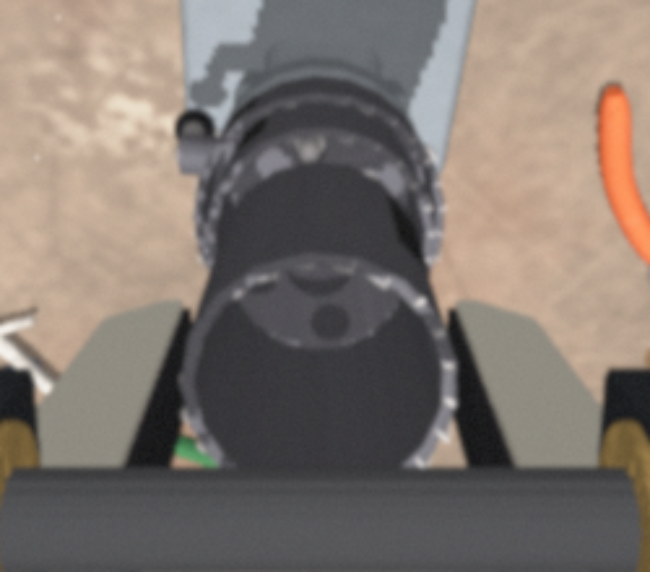

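One hole shows at crop (331,321), and its position relative to the axis gives the angle.

```bash
python3 - <<'E'
from h import *
intool([(327.3,283.5)],.060)
E
```

```text
tool xy mm [[-14.5, 3.0]]
```

Call:
move_arm(deltas=[0,0,0.008,0,0,0,0.2,0,0,0.016,0,0,0,0.2,-0.0005,0,0.022,0,0,0,0.2,-0.0005,0,0.022,0,0,0,0.2])

```text
t: 22.75
tool_pos: [0.5248, 0.2488, 0.2056]
orientation: [0.013, 2.622, -0.05]
force: [-0.0, -0.1, -2.5]
opening: 0.0452
gripper_force: 35.0
```

```bash
python3 - <<'E'
from h import *
where();arb(.066+.026,183.8)
E
```

```text
l 116.18 off X,Y [ 0.35 -0.77] tilt 0.06 yang -176.2 F tool [ 1.3 -0.   2.1] T [-0.02  0.5   0.04] open 45.2 t 22.75 q [ 0.54 -0.3   2.02 -0.35  1.   -0.9 ]
delta [-0.0008  0.0003  0.0242] [-0.0004 -0.001  -0.0001] q [ 0.54 -0.3   2.02 -0.35  1.   -0.9 ]
```

Call:
move_arm(deltas=[-0.0008,0,0,0,0,0,0.2,-0.0008,0,0.008,0,0,0,0.2,-0.0008,0,0.016,0,0,0,0.2,-0.0008,0,0.022,0,0,0,0.2,-0.0008,0,0.022,0,0,0,0.2])

```text
t: 23.38
tool_pos: [0.5363, 0.2479, 0.1867]
orientation: [0.013, 2.622, -0.051]
force: [-0.7, 0.4, -2.0]
opening: 0.0457
gripper_force: 35.0
```

```bash
python3 - <<'E'
from h import *
where();arb(.066+.018,183.8)
E
```

```text
l 93.97 off X,Y [ 0.41 -0.13] tilt 0.08 yang -176.2 F tool [1.6 0.5 1.3] T [-0.01  0.47  0.03] open 45.7 t 23.375 q [ 0.52 -0.25  2.02 -0.35  0.96 -0.9 ]
delta [-0.0002  0.0004  0.01  ] [-0.0007 -0.0013 -0.0001] q [ 0.52 -0.25  2.02 -0.35  0.96 -0.9 ]
```

Call:
move_arm(deltas=[0,0.0004,0.004,0,0,0,0.2,0,0.0004,0.007,0,0,0,0.2,0,0.0004,0.01,0,0,0,0.2,0,0.0004,0.011,0,0,0,0.2,0,0.0004,0.011,0,0,0,0.2])

```text
t: 24.0
tool_pos: [0.542, 0.2482, 0.1782]
orientation: [0.013, 2.621, -0.05]
force: [-0.2, 0.4, -2.6]
opening: 0.0455
gripper_force: 35.0
```

```bash
python3 - <<'E'
from h import *
where()
E
```

```text
l 83.76 off X,Y [-0.33  0.49] tilt 0.01 yang -176.2 F tool [1.4 0.5 2.1] T [-0.08  0.44 -0.02] open 45.5 t 24.0 q [ 0.51 -0.23  2.02 -0.35  0.93 -0.9 ]
```

Call:
move_arm(deltas=[0.0004,0,0.003,0,0,0,0.2,0.0004,0,0.005,0,0,0,0.2,0.0004,0,0.0065,0,0,0,0.2,0.0004,0,0.0075,0,0,0,0.2,0.0004,0,0.0075,0,0,0,0.2])

```text
t: 24.62
tool_pos: [0.5454, 0.248, 0.172]
orientation: [0.014, 2.621, -0.05]
force: [-5.3, -1.2, 2.7]
opening: 0.0457
gripper_force: 35.0
```

```bash
python3 - <<'E'
from h import *
where()
E
```

```text
l 76.75 off X,Y [-0.39  0.32] tilt 0.01 yang -176.2 F tool [ 3.3 -1.4 -5. ] T [0.29 0.91 0.03] open 45.7 t 24.625 q [ 0.51 -0.22  2.02 -0.35  0.92 -0.89]
```

Contact (7 N) at the expected depth. I release and retract.

Call:
move_arm(deltas=[0,0,0.0005,0,0,0,0.2,0,0,0,0,0,0,0.8,0,0,0,0,0,0,0.8,0,0,0,0,0,0,0.8,0,0,0,0,0,0,0.8,0,0,-0.03,0,0,0,0.8,0,0,-0.085,0,0,0,1,-0.03,0,-0.085,0,0,0,1,-0.03,0,-0.085,0,0,0,1])

```text
t: 25.75
tool_pos: [0.5307, 0.2515, 0.2629]
orientation: [0.015, 2.617, -0.047]
force: [-1.2, -0.4, 0.4]
opening: 0.0924
gripper_force: 0.0
```

```bash
python3 - <<'E'
from h import *
where();p=seated(.018,.0205,.023,.084);save("pics/s3.png",p[90:390,160:560])
q,_,_,_=cam("scene");save("pics/fin.png",np.hstack([p[100:400,120:520],cv2.resize(q[180:330,200:400],(400,300))]))
E
```

```text
l 162.96 off X,Y [-2.83 32.71] tilt 0.24 yang -176.3 F tool [ 0.9 -0.4 -0.9] T [-0.02  0.22  0.  ] open 92.4 t 25.75 q [ 0.53 -0.32  1.94 -0.33  1.1  -0.94]
face fit slopes,l [0. 0. 0.] 0 median nan
rim l [80.80387444 82.25365762 83.13659473]
  return _methods._mean(a, axis=axis, dtype=dtype,
  ret = ret.dtype.type(ret / rcount)
```

View pics/fin.png

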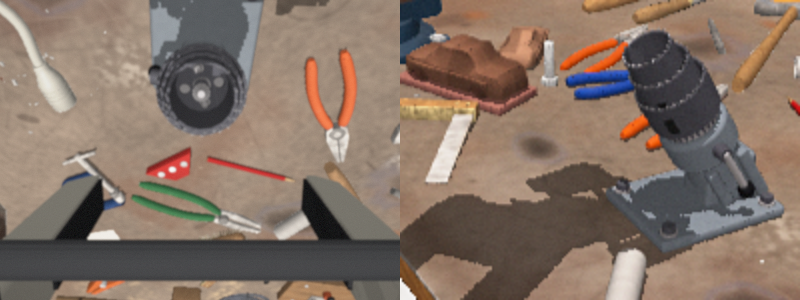

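All three saws are nested. Their rims read 38.1, 60.2 and 82.3 mm, in steps of 22 as they should be, and the scene view shows the stepped stack at (680,90). I hand in the job.

```bash
python3 -c "
from plant import robot
print(robot.close_job())"
```

```text
the job is handed in; nothing more can be done
None
```

The three hole saws are on the arbor in the order asked (widest, middle, narrowest), fully home on the drive pins and let go. Nothing else was knowingly touched, and the job was handed in at about 26 s of the allowed 72 s.

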